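# Prop open the lid of a tool chest

### The arm

A 6-joint arm with a two-finger parallel gripper is mounted at the origin on a cart in front of the work surface, level with it; the furniture and walls round the work are solid. World frame = base frame: x ahead of the robot, y to its left, z up, the work surface at z = 0. Lengths are in m, angles in rad, forces in N, time in s.
With the tool pointing down it reaches from about 0.375 to 0.975 m from the base axis. Payload 3.8 kg.
Tool frame: the origin (TCP) lies on the centre line of the jaws, within the pads' length; the fingertips stand 25 mm ahead of it and the grasp point (between the pads) lies 6 mm ahead of it; z points along the fingers, y is the line along which they close (so a half turn about z gives the same grasp; the last joint's range is limited). The gripper opens to 88 mm and grips with 3 to 60 N. Pads are 18 mm wide; open, the fingers measure 123 mm over their backs; the gripper's body (75 mm by 187 mm) begins 45 mm behind the grasp point.
Start: joints at [-1.275, 0.264, 1.604, -0, 1.274, -0.037], TCP at [0.221, -0.638, 0.264] pointing down, gripper open.
Joint ranges: [-2.63, 2.63], [-0.94, 2.18], [0.31, 2.57], [-1.31, 4.45], [0, 2.66], [-2.55, 2.55]. Speed limits (rad/s): [2.57, 2.57, 3.14, 3.14, 3.14, 3.14].

### API

Orientations are given as a rotation vector (axis times angle).
In Python, from station import state, get_image, camera_params, finish_job, spot_in, pinpoint gives the robot as it stands. The module is installed in compiled form; this text tells all that it offers.
- The arm moves only by the tool servo_tool, never from a script. Its arguments are lists of equal length, an entry for each row: "travel": the shift along the tool's x, y, z in units of 30 mm (1.0 is 30 mm), a list of three; "roll": the turn about the tool's z in units of 8 degrees (1.0 is 8 degrees). A call has 1 to 8 rows; each row shifts and turns the commanded pose from where the row before left it, along the tool's axes as they then stand; what a row does not reach is not made up. A row lasts 1/10 s, in which the tool goes at most 50 mm and 8.59 degrees, less where a joint would pass 70% of its speed; a pose out of reach is approached as far as the arm can. A call is refused whole if a number of a shift passes 1 or a number of a turn 1, either way. A call with a gripper value outside its range is refused whole. "grip" is the opening, from 0 (shut) to 1 (fully open), set as the call begins (left out, the last holds). The fingers move at their own pace and stop on an object; the grip force is fixed at half the most. Time passes only in rows, so rows that do not move let the fingers close. It gives the time, the measured TCP pose, the force, the opening and the grip force at its end, in the units of the state.
- state(): the state, without advancing time (a new reading comes with each control period).
- get_image(name): name is "scene" or "top" or "wrist"; returns the picture (480x640x3 uint8, red, green, blue); there is no depth.
- camera_params(name): a dict with "vertical_fov" (degrees; the focal length in pixels is half the picture's height over the tangent of half this angle, whatever the lens; pixels are square), "cx", "cy" (the principal point, pixels), "R" (3x3) and "t" (3): a world point X has camera coordinates R X + t. Camera axes: x right, y down, z forward; pixel columns grow to the right and rows downward; lengths in m; the calibration is good to about 2 mm. A picture is of the moment at which its call begins: read the wrist's pose just before it. camera_params takes no time and is no camera call; for the wrist camera it gives the pose at the moment of the call.
- finish_job(): hands the job in; it is judged then, once.
Trained networks look in the newest picture that a camera, given by its name, has taken for a name from the list of things; names that differ only in an ending like _2 or _b are one class to them, and where a whole thing is asked for, a point or a joint stands for the part that bears it (a point fixed in the world has none). Each returns a list of dicts, best first, with "confidence" (0 to 1); they miss things now and then, are a little off and sometimes report something else, mostly with a low value. They report only what shows in the picture. A call takes as long as a camera call.
- spot_in(thing, camera): "bbox" ([centre column, centre row, width, height] in pixels, round what is visible of it).
- pinpoint(thing, camera): "point" ([row, column] in pixels: a listed point, or the origin of a listed thing).
The state is a dict: "t": time; "joint_positions": joint angles; "qvel": joint speeds; "tau": joint torques, N m; "position": TCP position; "orientation": TCP orientation; "wrist_force": force on the tool from outside, world axes, zero at the start; "torque": the same for the moment, N m; "width": finger opening in m; "finger_force": force on a finger pad.
Only numpy, scipy, OpenCV 4.12 (cv2) and the standard library are available. Lean on these libraries where they do the work, as an engineer would, in place of code of your own. Each camera call takes 0.05 s, during which the arm holds its last target. There are 200 camera calls.

### The job

The lid of the red steel tool chest is leaning back on its hinges. Swing the prop rod with the yellow grip up out of its clip inside the chest, then bring the lid forward onto it so that the roller at the rod's tip sits at the closed end of the slot inside the lid and the rod alone holds the lid open. Do not let the lid fall shut, and do not knock over the black grease cartridge.

Things in the scene. Friction and masses are not known exactly. Their poses are not given: they have to be found in the camera images.
- prop_rod (a joint): Prop rod inside the red chest, hinged at its near end in a fork on the chest's front wall, near the right-hand side. Angle in rad: 0 = lying level in its clip, pointing to the lid's hinge; grows as the tip swings up (limit 1.4); about 0.82 when seated. The pivot is slightly stiff (0.03 N m): the rod stays where it is left.
- lid (a joint): Chest lid, hinged along the chest's rear rim. Angle in rad: 0 = leaning back on its stop (start), 0.28 = upright, 1.85 = shut; grows as the lid comes forward. Free hinge: short of upright it falls back on its stop; past upright it falls forward until the raised rod catches it (0.77 when seated), or else shut.
- prop_grip (a point): Centre of the rod's yellow grip sleeve, 12 mm diameter, 44 mm long, 90 mm from the pivot. Axes turn with the rod: x along it to the tip, y along the pivot axis (left), z up when level. At the start 72 mm above the bench, 13 mm below the chest's rim, chest floor 68 mm below; 60 mm free to each side. The open clip is 50 mm farther towards the tip; the rod lifts out freely.
- prop_tip (a point): Centre of the 12 mm freely turning black roller on the rod's tip, 168 mm from the pivot, 78 mm from prop_grip. Same axes as prop_grip.
- slot_end (a point): Roller's centre when seated, at the closed end of the slot: a steel channel inside the lid, 16 mm wide, from here 47 mm towards the hinge, where it is open. Leave the rod at 0.5 to 0.75 rad before the lid comes down: the roller meets the channel and the lid's weight slides it up to the end. Past 0.87 rad it misses. Axes turn with the lid: x to the hinge, y along it (left), z out of its outer face.
- lid_edge (a point): Middle of the lid's free edge, half-way through its 8 mm plate; lid 238 mm from hinge to this edge, 268 mm wide. Same axes as slot_end; z points out of the outer (rear) face. At the start about 0.31 m above the bench, with 70 mm free behind it. It can be pushed from behind or pinched over the edge.
- cartridge_mid (a point): Middle of the black grease cartridge, 56 mm diameter and 234 mm tall, standing upleft on the bench to the left of the chest; z is its axis. A bystander.

How it is judged:
On the way:
1. the rod is swung up (more than 0.35 rad) while the lid still stands back past upright (value of joint prop_rod above 0.35 rad and value of joint lid below 0.28 rad), for 0.2 s.
At the end, for the whole second after the job is handed in: The roller is within 15 mm of the closed end of the slot, the lid leans on the rod at rest, between 0.55 and 0.9 rad, and the cartridge stands upright (within 0.3 rad) (distance between prop_tip and slot_end below 0.015 m and value of joint lid between 0.55 and 0.9 rad and velocity of joint lid between -0.05 and 0.05 rad/s and angle between cartridge_mid's own z axis and vertical below 0.3 rad); the robot touches nothing.
It fails at once if the lid falls past the prop towards shut (beyond 1.0 rad) (value of joint lid above 1 rad).
It fails at once if the grease cartridge is knocked over (angle between cartridge_mid's own z axis and vertical above 0.5 rad).
It also fails if it takes over 48 s, if anything falls off the work surface, if the arm or the gripper's body presses on something with over 40 N, if the wrist force passes 120 N, or if a joint passes its speed limit or range.

## Working session

There is one attempt and no reset: what is moved stays moved. The work goes in short steps, Python scripts to look and compute and a tool call to move; the robot and the scene stay as the last step left them, time stands still between calls to the robot, and variables do not carry over. Pictures are saved under pics/ and viewed, at most 10 in all, crops included, and the job is handed in when it is done.

Besides the shell and the picture viewer there is one more tool, called after "Emit:" by a JSON object that holds its "name" and its "arguments". servo_tool: Moves the arm, as the interface text tells. Its arguments: {"type":"object","properties":{"travel":{"type":"array","items":{"type":"array","items":{"type":"number"}}},"roll":{"type":"array","items":{"type":"number"}},"grip":{"type":"number"}},"required":["travel","roll"]}

```bash
mkdir -p pics; cat > h.py <<'E'
import numpy as np, cv2
from scipy.spatial.transform import Rotation as Ro
from station import *
def K(p): 
    f=240/np.tan(np.radians(p["vertical_fov"])/2); return f
def ray(cam,rc,p=None):
    p=p or camera_params(cam); f=K(p); R=np.array(p["R"]); t=np.array(p["t"])
    d=R.T@np.array([(rc[1]-p["cx"])/f,(rc[0]-p["cy"])/f,1.]); return -R.T@t, d/np.linalg.norm(d)
def tri(rs):
    A=np.zeros((3,3));b=np.zeros(3)
    for o,d in rs:
        M=np.eye(3)-np.outer(d,d);A+=M;b+=M@o
    x=np.linalg.solve(A,b); return x,[round(float(np.linalg.norm((np.eye(3)-np.outer(d,d))@(x-o)))*1000,1) for o,d in rs]
def proj(cam,X):
    p=camera_params(cam);c=np.array(p["R"])@X+np.array(p["t"]);f=K(p);return [round(p["cy"]+f*c[1]/c[2]),round(p["cx"]+f*c[0]/c[2])]
def save(cam,n): cv2.imwrite(f"pics/{n}.png",get_image(cam)[:,:,::-1])
E
python3 - <<'E'
from h import *
s=state();print(s["t"],s["position"],s["orientation"])
save("scene","s0");save("top","t0")
for n in ["prop_grip","prop_tip","slot_end","lid_edge","cartridge_mid"]:
    rs=[]
    for c in ["scene","top"]:
        r=pinpoint(n,c)
        if r: print(n,c,np.round(r[0]["point"],1),round(r[0]["confidence"],2)); rs.append(ray(c,r[0]["point"]))
    if len(rs)>1: x,e=tri(rs);print(n,x.round(4),e)
for c in ["scene","top"]: print(c,ray(c,(240,320)))
E
```

```text
0.0 [ 0.22032773 -0.63734457  0.26240771] [-3.09603743e+00 -5.19999972e-01  4.95766650e-04]
prop_grip scene [261.4 400.5] 0.77
prop_grip top [259.  419.2] 0.5
prop_grip [ 0.5118 -0.08    0.0611] [1.1, 1.1]
prop_tip scene [240.7 375.6] 0.72
prop_tip top [226.  417.3] 0.53
prop_tip [ 0.5929 -0.0765  0.0724] [4.5, 4.5]
slot_end scene [179.8 370.5] 0.67
slot_end top [201.4 434.5] 0.95
slot_end [ 0.6273 -0.0869  0.2181] [0.4, 0.4]
lid_edge scene [141.4 337.9] 0.83
cartridge_mid scene [314.4 174.9] 0.85
cartridge_mid top [205.  230.8] 0.85
cartridge_mid [0.6345 0.3982 0.1246] [1.9, 1.9]
scene (array([-0.0068017 ,  0.58912611,  0.81410536]), array([ 0.58853403, -0.49350349, -0.64037645]))
top (array([0.36321468, 0.16402049, 1.35807212]), array([ 0.14880146,  0.00858076, -0.98882986]))
```

View pics/s0.png

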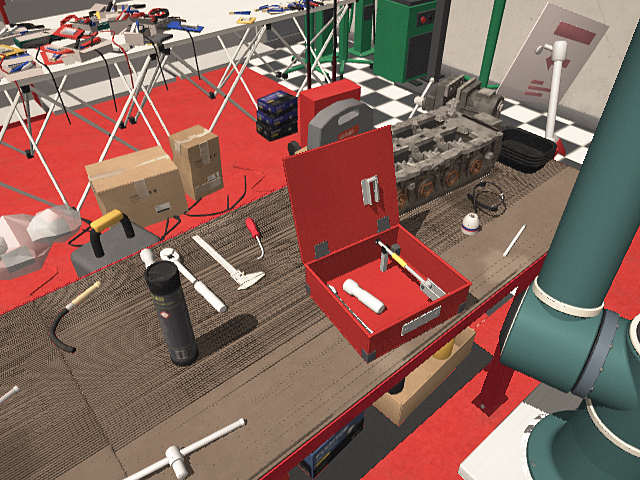

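View pics/t0.png

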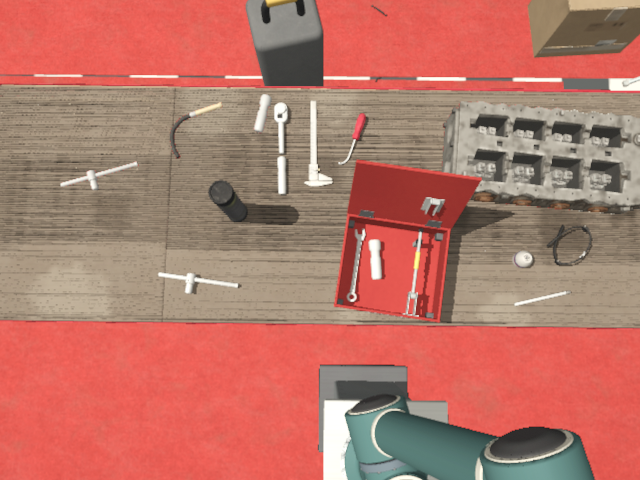

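The scene view shows the chest: rim corners at (306,263), (367,350), (469,288) and (398,230), the rod's yellow grip at about (405,265), and the leaning lid. The top view shows the rod running from about (411,310) to (420,235), and the engine block behind the lid at right.

```bash
python3 - <<'E'
from h import *
def pl(c,rc,z):
    o,d=ray(c,rc); return (o+d*(z-o[2])/d[2]).round(4)
S=dict(FL=(350,367),FR=(288,469),RR=(230,398),RL=(263,306)); T=dict(FL=(304,335),FR=(321,440),RR=(229,450),RL=(216,350))
for k in S: print(k,pl("scene",S[k],.085),pl("top",T[k],.085))
print("grip",pl("scene",(261.4,400.5),.072),pl("top",(259,419.2),.072))
print("tip",pl("scene",(240.7,375.6),.072),pl("top",(226,417.3),.072),pl("top",(235,420.5),.072))
print("lidTL/TR top",pl("top",(162,357),.31),pl("top",(178,480),.31),"scene",pl("scene",(158,284),.31),pl("scene",(126,393),.31))
print("lid_edge",pl("scene",(141.4,337.9),.31))
print(Ro.from_rotvec(state()["orientation"]).as_matrix().round(3))
im=cv2.imread("pics/t0.png")[140:340,320:500]; cv2.imwrite("pics/c.png",cv2.resize(im,None,fx=3,fy=3,interpolation=2))
E
```

```text
FL [0.3709 0.1624 0.085 ] [0.3947 0.1355 0.085 ]
FR [ 0.349  -0.1066  0.085 ] [ 0.3565 -0.1242  0.085 ]
RR [ 0.5731 -0.1359  0.085 ] [ 0.5874 -0.154   0.085 ]
RL [0.6233 0.1007 0.085 ] [0.6176 0.0996 0.085 ]
grip [ 0.5035 -0.0711  0.072 ] [ 0.5114 -0.0773  0.072 ]
tip [ 0.5897 -0.0798  0.072 ] [ 0.5964 -0.0736  0.072 ] [ 0.5731 -0.0815  0.072 ]
lidTL/TR top [0.6898 0.0968 0.31  ] [ 0.6582 -0.1637  0.31  ] scene [0.6965 0.0917 0.31  ] [ 0.6509 -0.1715  0.31  ]
lid_edge [ 0.6776 -0.0342  0.31  ]
[[ 0.945  0.327  0.   ]
 [ 0.327 -0.945 -0.   ]
 [ 0.     0.    -1.   ]]
```

View pics/c.png

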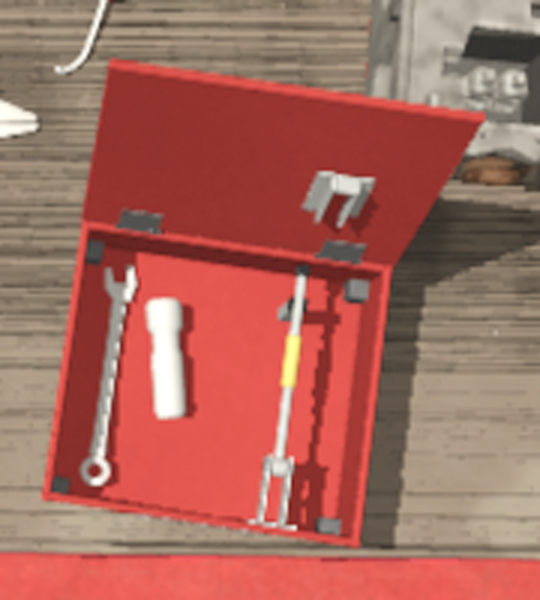

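The crop puts the rod's grip at full-frame pixel (416.7,260), its tip at (421,230) and the pivot near (412,302). Chest yaw is about -0.145 rad. I'll turn the tool first, then move over the grip.

Emit:
{"name": "servo_tool", "arguments": {"travel": [[0,0,0],[0,0,0],[0,0,0],[0,0,0],[0.32,-0.95,0],[0.32,-0.95,0],[0.32,-0.95,0],[0.32,-0.95,0]], "roll": [0.85,0.85,0.85,0.85,0,0,0,0], "grip": 0.5}}

```text
t: 1.4
position: [0.275, -0.5296, 0.2638]
orientation: [3.134, -0.223, 0.0]
wrist_force: [0.7, -1.1, -0.2]
width: 0.0441
finger_force: 0.0
```

Emit:
{"name": "servo_tool", "arguments": {"travel": [[0.32,-0.95,0],[0.32,-0.95,0],[0.32,-0.95,0],[0.32,-0.95,0],[0.32,-0.95,0],[0.32,-0.95,0],[0.32,-0.95,0],[0.32,-0.95,0]], "roll": [0,0,0,0,0,0,0,0]}}

```text
t: 2.2
position: [0.3834, -0.3146, 0.264]
orientation: [3.133, -0.223, 0.001]
wrist_force: [0.5, -0.8, -0.6]
width: 0.0442
finger_force: 0.0
```

Emit:
{"name": "servo_tool", "arguments": {"travel": [[0.32,-0.95,0],[0.32,-0.95,0],[0.32,-0.95,0],[0.32,-0.95,0],[0.32,-0.95,0],[0.32,-0.95,0],[0.32,-0.95,0],[0.32,-0.95,0]], "roll": [0,0,0,0,0,0,0,0]}}

```text
t: 3.0
position: [0.4917, -0.0997, 0.264]
orientation: [3.134, -0.223, 0.001]
wrist_force: [0.5, -0.1, -0.9]
width: 0.0442
finger_force: 0.0
```

Emit:
{"name": "servo_tool", "arguments": {"travel": [[0.2,-0.7,0],[0,0,0],[0,0,0],[0,0,0]], "roll": [0,0,0,0]}}

```text
t: 3.4
position: [0.4998, -0.0816, 0.2637]
orientation: [3.133, -0.223, -0.0]
wrist_force: [0.2, -0.1, 0.1]
width: 0.0442
finger_force: 0.0
```

```bash
python3 - <<'E'
from h import *
s=state();print(s["t"],s["position"],Ro.from_rotvec(s["orientation"]).as_matrix().round(3))
p=camera_params("wrist");save("wrist","w0")
def pl(c,rc,z):
    o,d=ray(c,rc); return (o+d*(z-o[2])/d[2]).round(4)
for n in ["prop_grip","prop_tip"]:
    for c in ["wrist"]:
        for r in pinpoint(n,c)[:2]: print(n,r["point"],r["confidence"],pl(c,r["point"],.072))
o,d=ray("wrist",(240,320));print(o,d)
E
```

```text
3.4 [ 0.49975964 -0.08160159  0.26372317] [[ 0.99  -0.142 -0.   ]
 [-0.142 -0.99  -0.   ]
 [-0.     0.    -1.   ]]
prop_grip [207.4, 307.3] 0.81 [ 0.5099 -0.0727  0.072 ]
prop_tip [111.7, 302.5] 0.62 [ 0.5858 -0.0804  0.072 ]
[ 0.56717435 -0.09108301  0.38419339] [-0.26778096  0.0366318  -0.96278319]
```

View pics/w0.png

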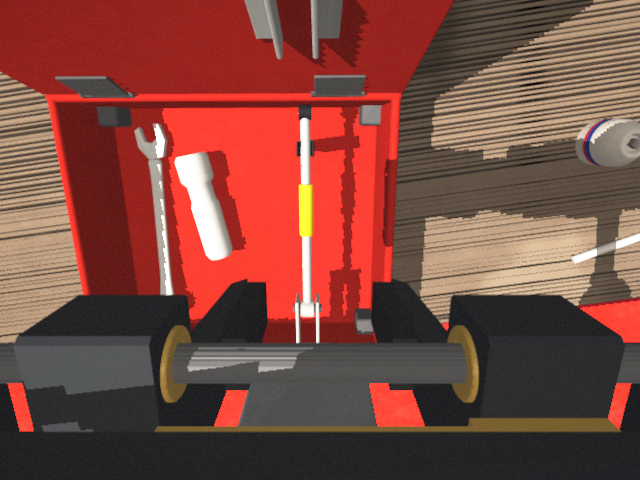

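The wrist view shows the rod parallel to the tool x axis, with the grip at (306,209). Next I'll correct the position by x +0.26 and y -0.34 units and descend.

Emit:
{"name": "servo_tool", "arguments": {"travel": [[0.26,-0.34,0],[0,0,0.9],[0,0,0.9],[0,0,0.9],[0,0,0.9],[0,0,0.9],[0,0,0],[0,0,0]], "roll": [0,0,0,0,0,0,0,0]}}

```text
t: 4.35
position: [0.5094, -0.0718, 0.1286]
orientation: [-3.133, 0.223, 0.002]
wrist_force: [1.0, -1.0, 0.1]
width: 0.0441
finger_force: 0.0
```

```bash
python3 - <<'E'
from h import *
s=state();print(s["t"],s["position"],s["wrist_force"])
save("wrist","w1")
def pl(c,rc,z):
    o,d=ray(c,rc); return (o+d*(z-o[2])/d[2]).round(4)
for r in pinpoint("prop_grip","wrist")[:2]: print(r["point"],r["confidence"],pl("wrist",r["point"],.072))
E
```

```text
4.35 [ 0.509359   -0.07175272  0.12861934] [ 1.04407614 -0.97424778  0.06996918]
[276.7, 319.5] 0.59 [ 0.5096 -0.0716  0.072 ]
```

View pics/w1.png

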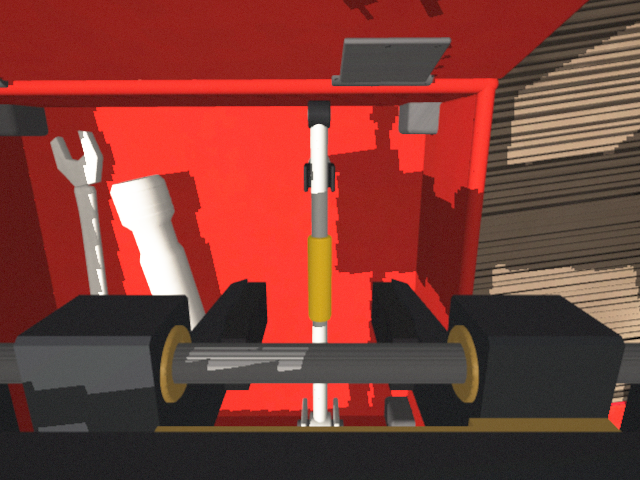

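The grip, at (320,278), is centred between the fingers. I'll descend and close.

Emit:
{"name": "servo_tool", "arguments": {"travel": [[0,0,0.6],[0,0,0.6],[0,0,0.5],[0,0,0],[0,0,0]], "roll": [0,0,0,0,0]}}

```text
t: 4.95
position: [0.5103, -0.0721, 0.0791]
orientation: [3.133, -0.223, 0.003]
wrist_force: [0.1, 0.3, 0.7]
width: 0.0442
finger_force: 0.0
```

Emit:
{"name": "servo_tool", "arguments": {"travel": [[0,0,0],[0,0,0],[0,0,0],[0,0,0],[0,0,0],[0,0,0]], "roll": [0,0,0,0,0,0], "grip": 0.05}}

```text
t: 5.55
position: [0.5095, -0.072, 0.0781]
orientation: [3.134, -0.223, 0.001]
wrist_force: [-1.5, -1.1, 3.0]
width: 0.0103
finger_force: 29.2
```

Emit:
{"name": "servo_tool", "arguments": {"travel": [[-0.01,0,-0.247],[-0.03,0,-0.245],[-0.05,0,-0.242],[-0.07,0,-0.237],[-0.09,0,-0.23],[-0.11,0,-0.222],[-0.13,0,-0.213],[-0.14,0,-0.202]], "roll": [0,0,0,0,0,0,0,0]}}

```text
t: 6.35
position: [0.4905, -0.0693, 0.1335]
orientation: [3.133, -0.223, 0.001]
wrist_force: [1.8, -1.4, -2.1]
width: 0.0083
finger_force: 30.4
```

Emit:
{"name": "servo_tool", "arguments": {"travel": [[0,0,0],[0,0,0],[0,0,0]], "roll": [0,0,0]}}

```text
t: 6.65
position: [0.4908, -0.0694, 0.133]
orientation: [3.134, -0.223, 0.001]
wrist_force: [2.4, -2.0, -0.0]
width: 0.0082
finger_force: 30.1
```

```bash
python3 - <<'E'
from h import *
s=state();print(s["t"],s["position"],s["wrist_force"])
save("scene","s1")
im=cv2.imread("pics/s1.png")[80:360,260:500]; cv2.imwrite("pics/s1c.png",cv2.resize(im,None,fx=2,fy=2))
for c in ["scene","top"]:
    if c=="top": get_image(c)
    for n in ["prop_grip","prop_tip"]:
        for r in pinpoint(n,c)[:1]: print(c,n,r["point"],r["confidence"])
u=np.array([.9895,-.1425,0]);P=np.array([.420,-.060,.072])
for a in (0.,.5,.6,.7): X=P+.168*(np.cos(a)*u+[0,0,np.sin(a)]);print(a,X.round(3),proj("scene",X),proj("top",X))
E
```

```text
6.65 [ 0.49084035 -0.0693557   0.1330385 ] [ 2.40117017 -2.01841505 -0.04837101]
0.0 [ 0.586 -0.084  0.072] [241, 378] [230, 421]
0.5 [ 0.566 -0.081  0.153] [218, 386] [233, 427]
0.6 [ 0.557 -0.08   0.167] [214, 389] [235, 427]
0.7 [ 0.547 -0.078  0.18 ] [212, 393] [239, 428]
```

View pics/s1c.png

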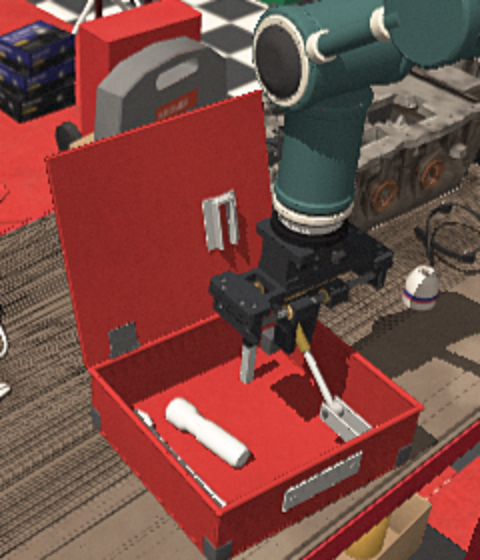

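The rod has been lifted in the gripper and is clearly raised, with the lid still leaning back. I'll release and retreat upward.

Emit:
{"name": "servo_tool", "arguments": {"travel": [[0,0,0],[0,0,0],[0,0,0],[0,0,0],[0,0,0]], "roll": [0,0,0,0,0], "grip": 0.45}}

```text
t: 7.45
position: [0.4902, -0.0691, 0.1326]
orientation: [-3.133, 0.223, 0.001]
wrist_force: [-0.1, 0.1, -0.0]
width: 0.0396
finger_force: 0.0
```

Emit:
{"name": "servo_tool", "arguments": {"travel": [[0,0,-0.4],[0,0,-0.8],[0,0,-1],[0,0,-1],[0,0,-1],[0,0,-1],[0,0,-1],[0,0,0]], "roll": [0,0,0,0,0,0,0,0]}}

```text
t: 8.25
position: [0.493, -0.0697, 0.3252]
orientation: [3.133, -0.223, 0.016]
wrist_force: [0.9, 0.7, 0.4]
width: 0.0398
finger_force: 0.0
```

```bash
cat > rod.py <<'E'
from h import *
from scipy.optimize import minimize_scalar
s=state();print(s["t"],s["position"],s["wrist_force"])
u=np.array([.9895,-.1425,0]);P=np.array([.420,-.060,.072])
for c in ["scene","top","wrist"]:
    save(c,f"r_{c}_{s['t']:.0f}")
    for n,r in (("prop_grip",.09),("prop_tip",.168)):
        for d in pinpoint(n,c)[:1]:
            q=np.array(d["point"])
            e=lambda a:np.linalg.norm(np.array(proj(c,P+r*(np.cos(a)*u+[0,0,np.sin(a)])))-q)
            g=np.linspace(0,1.3,131);E=[e(a) for a in g];i=int(np.argmin(E))
            print(c,n,q.round(),round(d["confidence"],2),"angle",g[i].round(2),"res",round(E[i],1))
E
python3 rod.py
```

```text
8.25 [ 0.49300881 -0.06966728  0.32518879] [0.87932888 0.70543149 0.44463678]
scene prop_tip [210. 390.] 0.66 angle 0.68 res 2.5
top prop_grip [266. 423.] 0.47 angle 0.69 res 1.7
wrist prop_grip [222. 320.] 0.77 angle 0.72 res 0.9
wrist prop_tip [149. 317.] 0.9 angle 0.7 res 5.3
```

```bash
python3 -c "
from h import *
print(np.round(state()['joint_positions'],3))"
```

```text
[-0.191 -0.111  1.907  0.     1.348  1.522]
```

Emit:
{"name": "servo_tool", "arguments": {"travel": [[0,0,-0.85],[0,0,-0.85],[0,0,-0.85],[0,0,0],[0,0,0],[0,0,0]], "roll": [0,0,0,0,0,0]}}

```text
t: 9.3
position: [0.49, -0.0691, 0.3934]
orientation: [-3.133, 0.223, 0.004]
wrist_force: [0.2, -0.4, -0.2]
width: 0.0398
finger_force: 0.0
```

```bash
python3 - <<'E'
from h import *
s=state();print(s["t"],s["position"])
print(np.round(s['joint_positions'],3)); save("wrist","w2")
def pl(c,rc,z):
    o,d=ray(c,rc); return (o+d*(z-o[2])/d[2]).round(4)
get_image("top")
for c in ["wrist","top"]:
    for r in pinpoint("lid_edge",c)[:2]: print(c,r["point"],r["confidence"],pl(c,r["point"],.312))
E
```

```text
9.3 [ 0.48995543 -0.06912354  0.39342958]
[-0.191 -0.135  1.792  0.     1.487  1.522]
top [169.9, 419.0] 0.65 [ 0.6736 -0.0344  0.312 ]
```

View pics/w2.png

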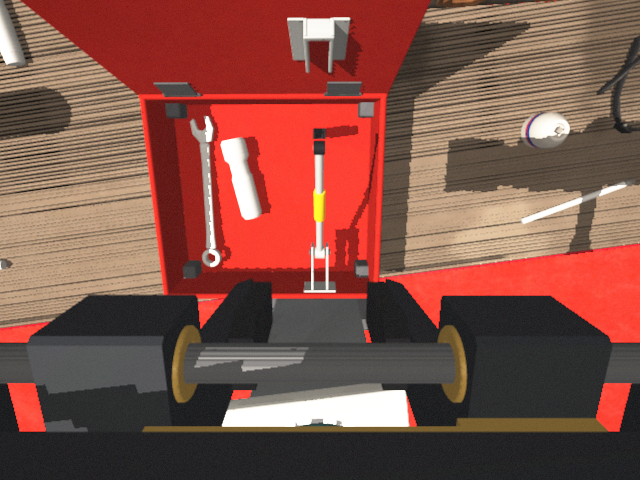

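The wrist view shows the rod raised to about (320,145) and its tip clear of the lid; the slot in the lid is at (320,40), in line with the rod. I'll turn the gripper by -90° and move over the middle of the lid's edge.

Emit:
{"name": "servo_tool", "arguments": {"travel": [[0,0,0],[0,0,0],[0,0,0],[0,0,0],[0,0,0],[0,0,0]], "roll": [-0.94,-0.94,-0.94,-0.94,-0.94,-0.94]}}

```text
t: 10.1
position: [0.4904, -0.0693, 0.3947]
orientation: [-2.976, -1.004, 0.002]
wrist_force: [0.2, -0.4, 0.8]
width: 0.0393
finger_force: 0.0
```

Emit:
{"name": "servo_tool", "arguments": {"travel": [[0,0,0],[0,0,0],[0,0,0],[0,0,0],[0,0,0],[0,0,0],[0,0,0]], "roll": [-0.94,-0.94,-0.94,-0.94,-0.94,-0.94,0]}}

```text
t: 10.8
position: [0.4904, -0.0692, 0.3947]
orientation: [-2.368, -2.063, 0.001]
wrist_force: [-0.0, 0.3, 0.2]
width: 0.0399
finger_force: 0.0
```

Emit:
{"name": "servo_tool", "arguments": {"travel": [[0.3,0.85,0],[0.3,0.85,0],[0.3,0.85,0],[0.3,0.85,0],[0.3,0.85,0],[0.3,0.85,0],[0.2,0.7,0],[0,0,0]], "roll": [0,0,0,0,0,0,0,0]}}

```text
t: 11.6
position: [0.6729, -0.0332, 0.3934]
orientation: [-2.37, -2.06, 0.002]
wrist_force: [0.4, 1.2, -0.7]
width: 0.0396
finger_force: 0.0
```

```bash
python3 - <<'E'
from h import *
s=state();print(s["t"],s["position"],Ro.from_rotvec(s["orientation"]).as_matrix()[:,1].round(3))
save("wrist","w3")
def pl(c,rc,z):
    o,d=ray(c,rc); return (o+d*(z-o[2])/d[2]).round(4)
for c in ["wrist"]:
    for r in pinpoint("lid_edge",c)[:2]: print(c,r["point"],r["confidence"],pl(c,r["point"],.312))
for k in range(-1,3): print(k,proj("wrist",np.array([.6736+.1425*.05*k,-.0344+.99*.05*k,.312])))
E
```

```text
11.6 [ 0.67287239 -0.03321841  0.39339065] [ 0.99  -0.14  -0.002]
wrist [261.5, 320.6] 0.87 [ 0.6717 -0.0348  0.312 ]
-1 [340, 323]
0 [260, 324]
1 [171, 325]
2 [69, 325]
```

View pics/w3.png

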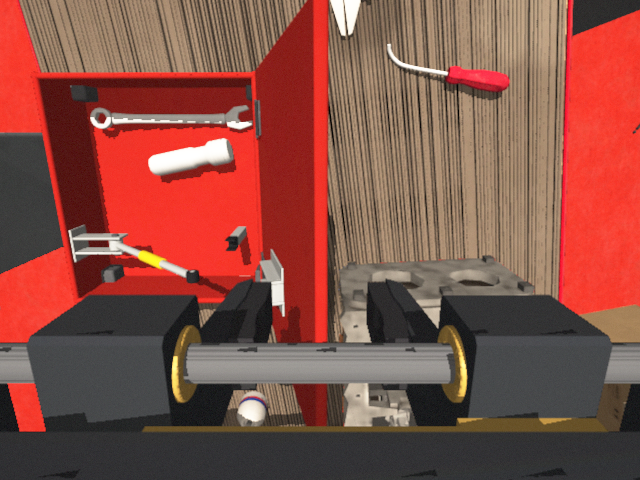

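The edge, at column 320, sits midway between the fingers. I'll descend to straddle it.

Emit:
{"name": "servo_tool", "arguments": {"travel": [[0,-0.1,0.4],[0,0,0.5],[0,0,0.5],[0,0,0.5],[0,0,0.5],[0,0,0],[0,0,0]], "roll": [0,0,0,0,0,0,0]}}

```text
t: 12.4
position: [0.6679, -0.0333, 0.3225]
orientation: [-2.368, -2.062, 0.001]
wrist_force: [0.2, -0.6, 0.8]
width: 0.0399
finger_force: 0.0
```

Emit:
{"name": "servo_tool", "arguments": {"travel": [[0,-0.15,0],[0,-0.3,-0.03],[0,-0.3,-0.03],[0,-0.3,-0.03],[0,-0.3,-0.03],[0,-0.3,-0.03],[0,-0.3,-0.03],[0,0,0]], "roll": [0,0,0,0,0,0,0,0], "grip": 0.34}}

```text
t: 13.2
position: [0.6089, -0.025, 0.3289]
orientation: [-2.369, -2.063, 0.001]
wrist_force: [0.2, 0.3, -0.0]
width: 0.0302
finger_force: 0.0
```

Emit:
{"name": "servo_tool", "arguments": {"travel": [[0,-0.2,0],[0,-0.2,0],[0,-0.2,0],[0,-0.2,0],[0,-0.2,0],[0,-0.2,0],[0,0,0],[0,0,0]], "roll": [0,0,0,0,0,0,0,0]}}

```text
t: 14.0
position: [0.5743, -0.0203, 0.3288]
orientation: [-2.369, -2.063, 0.0]
wrist_force: [1.1, -0.4, -0.0]
width: 0.03
finger_force: 0.0
```

```bash
python3 rod.py; python3 - <<'E'
import cv2
a=cv2.imread("pics/r_scene_14.png")[80:360,260:500];b=cv2.imread("pics/r_wrist_14.png")
a=cv2.resize(a,(343,400));b=cv2.resize(b,(450,338));b=cv2.copyMakeBorder(b,0,62,0,0,0)
cv2.imwrite("pics/m14.png",cv2.hconcat([a,b]))
E
```

```text
14.0 [ 0.57432228 -0.02028908  0.3287933 ] [ 1.05731029 -0.41103454 -0.03886498]
scene prop_grip [248. 408.] 0.63 angle 0.57 res 2.1
scene prop_tip [211. 390.] 0.87 angle 0.68 res 2.0
wrist prop_grip [278. 232.] 0.86 angle 0.69 res 3.5
wrist prop_tip [319. 290.] 0.45 angle 0.75 res 8.7
```

View pics/m14.png

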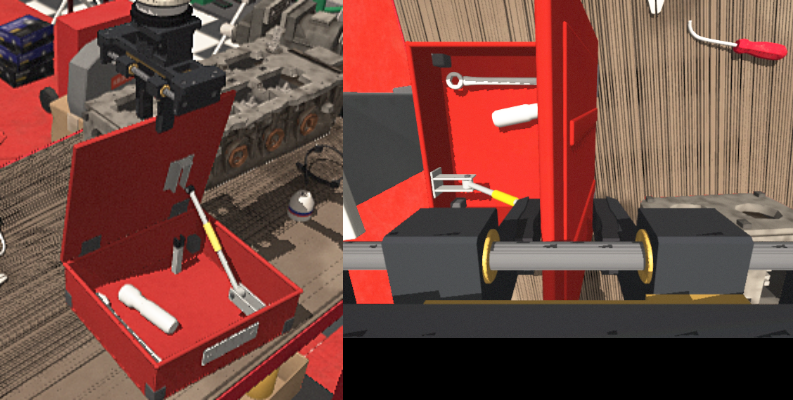

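The lid is past upright and resting on the front finger. The roller, near (190,190) in the left panel, is right at the channel. I'll lower on slowly.

Emit:
{"name": "servo_tool", "arguments": {"travel": [[0,-0.17,0.02],[0,-0.17,0.03],[0,-0.17,0.03],[0,-0.17,0.04],[0,-0.17,0.04],[0,-0.17,0.05],[0,-0.17,0.05],[0,0,0]], "roll": [0,0,0,0,0,0,0,0]}}

```text
t: 15.25
position: [0.5383, -0.0153, 0.3206]
orientation: [-2.368, -2.063, 0.001]
wrist_force: [-0.9, 0.4, -0.2]
width: 0.0302
finger_force: 0.6
```

Emit:
{"name": "servo_tool", "arguments": {"travel": [[0,-0.17,0.05],[0,-0.17,0.06],[0,-0.17,0.06],[0,-0.17,0.07],[0,0,0],[0,0,0]], "roll": [0,0,0,0,0,0], "grip": 0.42}}

```text
t: 15.85
position: [0.5187, -0.0125, 0.3136]
orientation: [-2.369, -2.063, 0.0]
wrist_force: [-2.1, 0.0, -0.9]
width: 0.0372
finger_force: 0.7
```

```bash
python3 rod.py; python3 - <<'E'
import cv2,glob
from h import *
t=f"{state()['t']:.0f}"
n=sorted(glob.glob("pics/r_scene_*.png"),key=lambda f:float(f[13:-4]))[-1]; print(n)
a=cv2.imread(n)[80:360,260:500];b=cv2.imread(n.replace("scene","wrist"))
a=cv2.resize(a,(343,400));b=cv2.resize(b,(450,338));b=cv2.copyMakeBorder(b,0,62,0,0,0)
cv2.imwrite("pics/m17.png",cv2.hconcat([a,b]))
E
```

```text
15.85 [ 0.51870047 -0.01254103  0.31363854] [-2.13689656  0.02922076 -0.89978103]
scene prop_grip [248. 409.] 0.55 angle 0.72 res 2.5
scene prop_tip [208. 392.] 0.72 angle 0.72 res 3.4
pics/r_scene_16.png
```

View pics/m17.png

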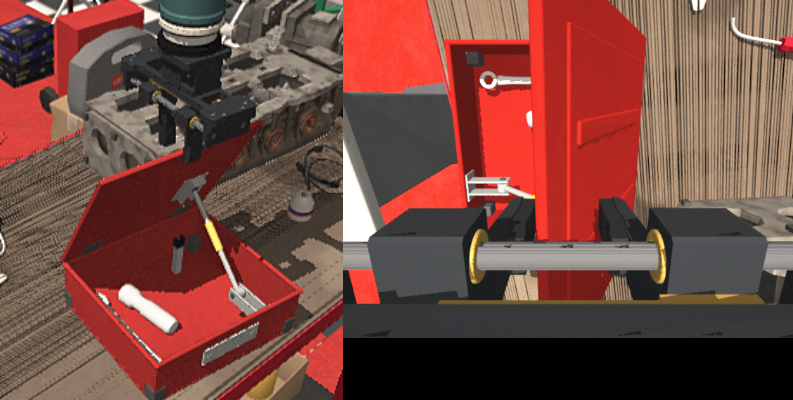

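The roller is in the channel and the front finger still carries some of the lid's weight. I'll continue slowly.

Emit:
{"name": "servo_tool", "arguments": {"travel": [[0,-0.15,0.06],[0,-0.15,0.06],[0,-0.15,0.06],[0,0,0],[0,0,0],[0,0,0]], "roll": [0,0,0,0,0,0]}}

```text
t: 16.9
position: [0.5058, -0.0108, 0.3085]
orientation: [2.369, 2.063, 0.001]
wrist_force: [-0.2, 0.4, 0.1]
width: 0.0371
finger_force: 0.0
```

Emit:
{"name": "servo_tool", "arguments": {"travel": [[0,-0.15,0.05],[0,-0.15,0.05],[0,0,0],[0,0,0],[0,0,0]], "roll": [0,0,0,0,0], "grip": 0.5}}

```text
t: 17.4
position: [0.4968, -0.0095, 0.3054]
orientation: [2.369, 2.063, 0.0]
wrist_force: [-0.1, -0.1, -0.3]
width: 0.0439
finger_force: 0.0
```

```bash
python3 rod.py; python3 - <<'E'
from h import *
for c in ["scene"]:
    for r in pinpoint("slot_end",c)[:1]+pinpoint("lid_edge",c)[:1]: print(r)
# predicted seated pixels
u=np.array([.9895,-.1425,0]);P=np.array([.420,-.060,.072])
for a in (.75,.82): print(a,proj("scene",P+.168*(np.cos(a)*u+[0,0,np.sin(a)])))
E0=np.array([.6725,-.0346,.312]);H=E0-.238*(np.sin(.28)*u+[0,0,-0])-[0,0,.238*np.cos(.28)]
for q in (.6,.7,.77,.85): print(q,proj("scene",H+.238*(np.sin(.28-q)*u+np.array([0,0,np.cos(.28-q)]))))
E
```

```text
17.4 [ 0.49680254 -0.00951391  0.30542301] [-0.08317466 -0.05864095 -0.28648678]
scene prop_grip [246. 411.] 0.72 angle 0.76 res 1.7
scene prop_tip [207. 393.] 0.57 angle 0.77 res 3.8
wrist prop_grip [297. 310.] 0.74 angle 0.81 res 0.2
{'point': [208.9, 396.4], 'confidence': 0.84}
{'point': [187.9, 393.2], 'confidence': 0.65}
0.75 [211, 395]
0.82 [210, 398]
0.6 [173, 381]
0.7 [183, 388]
0.77 [190, 392]
0.85 [198, 398]
```

No finger force remains, and the lid stands at about 0.76 rad on the rod. I'll withdraw upward.

Emit:
{"name": "servo_tool", "arguments": {"travel": [[0,0,-0.2],[0,0,-0.3],[0,0,-0.5],[0,0,-0.7],[0,0,-0.8],[0,0,-0.8],[0,0,0],[0,0,0]], "roll": [0,0,0,0,0,0,0,0]}}

```text
t: 18.75
position: [0.4971, -0.0095, 0.4054]
orientation: [2.368, 2.062, 0.002]
wrist_force: [0.5, 0.3, -0.1]
width: 0.0439
finger_force: 0.0
```

```bash
python3 rod.py; python3 - <<'E'
from h import *
for n in ("slot_end","lid_edge"): print(n,pinpoint(n,"scene")[:1])
im=cv2.imread("pics/r_scene_18.png")[120:340,270:490];cv2.imwrite("pics/f.png",cv2.resize(im,None,fx=2.7,fy=2.7))
E
```

```text
18.75 [ 0.49707376 -0.0095402   0.40536384] [ 0.45303374  0.29867374 -0.09027237]
scene prop_grip [247. 411.] 0.76 angle 0.76 res 2.3
scene prop_tip [211. 395.] 0.93 angle 0.75 res 0.4
wrist prop_grip [258. 311.] 0.85 angle 0.84 res 1.1
slot_end [{'point': [210.2, 395.5], 'confidence': 0.9}]
lid_edge [{'point': [190.3, 392.4], 'confidence': 0.8}][ WARN:0@0.448] global loadsave.cpp:275 findDecoder imread_('pics/r_scene_18.png'): can't open/read file: check file path/integrity
Traceback (most recent call last):
TypeError: 'NoneType' object is not subscriptable
```

The roller and the slot end coincide in the image: (211,395) against (210,395). The lid edge is where I predicted it for 0.77 rad. I'm handing in.

```bash
python3 -c "
from station import *
print(finish_job())"
```

```text
the job is handed in; nothing more can be done
None
```

The job is handed in: the lid rests on the prop rod at about 0.77 rad with the roller at the closed end of the slot and the arm clear of it. The arm stayed well away from the grease cartridge. The system returned no verdict, so this rests on the last camera readings before hand-in.

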